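# Used battery through the sprung flap of the collection box

### The arm

A 6-joint arm with a two-finger parallel gripper is mounted at the origin on a cart in front of the work surface, level with it; the furniture and walls round the work are solid. World frame = base frame: x ahead of the robot, y to its left, z up, the work surface at z = 0. Lengths are in m, angles in rad, forces in N, time in s.
With the tool pointing down it reaches from about 0.425 to 0.95 m from the base axis. Payload 3.5 kg.
Tool frame: the origin (TCP) lies on the centre line of the jaws, within the pads' length; the fingertips stand tip_extent ahead of it and the grasp point (between the pads) lies 2 mm behind it (tip_extent is the distance from the TCP to the fingertips, in m); z points along the fingers, y is the direction in which the jaws open and shut (so a half turn about z gives the same grasp; the last joint's range is limited). The gripper opens to 85 mm and grips with 20 to 120 N. Pads are 22 mm wide; open, the fingers measure 114 mm over their backs; the gripper's body (76 mm by 85 mm) begins 54 mm behind the grasp point. The pads swing forward as they close: fully open they stand 13 mm farther back than shut.
Start: joints at [-1.491, 0.286, 1.577, -0, 1.279, -0.15], TCP at [0.154, -0.657, 0.212] pointing down, gripper open.
Joint ranges: [-2.77, 2.77], [-0.9, 2.22], [0.21, 2.48], [-1.53, 4.67], [0.24, 2.81], [-2.84, 2.84]. Speed limits (rad/s): [2.79, 2.79, 3.14, 3.14, 3.14, 3.14].

### API

Orientations are given as a unit quaternion [x, y, z, w].
In Python, from plant import * gives the robot as it stands.
- The arm moves only by the shell command python3 -m crank 'ROWS' [FORCE]. ROWS is JSON, a list of rows, each a list of 7 numbers: the gripper's target within -1 to 1 (shut at 1, half-way at 0, fully open at -1), then the shift along the tool's x, y, z in cm, then the turn, a rotation vector about the tool's x, y, z in degrees. In form: [[fingers, tx, ty, tz, wx, wy, wz], ...]. A call has 1 to 5 rows; each row shifts and turns the commanded pose from where the row before left it, along the tool's axes as they then stand; what a row does not reach is not made up. A row lasts 1/10 s, in which the tool goes at most 50 mm and 8.59 degrees, less where a joint would pass 70% of its speed; a pose out of reach is approached as far as the arm can. A call is refused whole if a number of a shift passes 5 or a number of a turn 8.59, either way. A call with a gripper value outside its range is refused whole. The fingers move at their own pace and stop on an object; FORCE is the grip in N (left out, the last holds). Time passes only in rows, so rows that do not move let the fingers close. It gives the time, the measured TCP pose, the force and the opening at its end, in the units of the state.
- get_state(): the state, without advancing time (a new reading comes with each control period).
- read_camera(name): name is "side" or "top"; returns a dict with "color" (400x640x3 uint8, red, green, blue), "vfov" (degrees; the focal length in pixels is half the picture's height over the tangent of half this angle, whatever the lens; pixels are square), "cx", "cy" (the principal point, pixels), "cam_to_world" (4x4, takes a point from camera to world coordinates). Camera axes: x right, y up, looking along -z (the intrinsics and any distortion apply to the point x, -y, -z); pixel columns grow to the right and rows downward; lengths in m; the calibration is good to about 2 mm. A picture is of the moment at which its call begins. There is no depth.
- sign_off(): hands the job in, once; it reports no verdict.
Trained networks look in the newest picture that a camera, given by its name, has taken for a name from the list of things; names that differ only in an ending like _2 or _b are one class to them, and where a whole thing is asked for, a point or a joint stands for the part that bears it (a point fixed in the world has none). Each returns a list of dicts, best first, with "p" (0 to 1); they miss things now and then, are a little off and sometimes report something else, mostly with a low value. They report only what shows in the picture. A call takes as long as a camera call.
- trace(thing, camera): "pixels" (400x640 bool, what is visible of it) and "location" ([column, row] in pixels, amid what is visible of it).
- place_of(thing, camera): "location" ([column, row] in pixels: a listed point, or the origin of a listed thing).
The state is a dict: "time": time; "qpos": joint angles; "dq": joint speeds; "joint_efforts": joint torques, N m; "eef_pos": TCP position; "tcp_rot": TCP orientation; "contact_force": force on the tool from outside, world axes, zero at the start; "wrist_torque": the same for the moment, N m; "opening": opening from 0.0 (shut) to 1.0 (fully open).
Only numpy, scipy, OpenCV 4.12 (cv2) and the standard library are available. Lean on these libraries where they do the work, as an engineer would, in place of code of your own. Each camera call takes 0.05 s, during which the arm holds its last target.

### The job

Get rid of the used battery that was left lying on the ledge of the white battery collection box: press the box's self-closing flap down with one finger and, while that finger holds it open, push the battery over the edge of the ledge with the other, so that it drops into the box and the flap shuts again behind it. Do not pick the battery up or push it onto the shut flap, and leave the things standing round the box where they are.

Things in the scene. Friction and masses are not known exactly. Their poses are not given: they have to be found in the camera images.
- battery_box: White plastic battery collection box, fixed: 226 mm long (y), 126 deep (x), top face 120 mm up. Origin: centre of its underside; z up; -x is the front with a clear window. On top: at -y a flat ledge (y -104 to -15 mm), at +y an opening (y -15 to 97 mm, 90 mm wide) filled by a dark steel flap flush with the ledge. Hollow all along, also under the ledge; its floor lies 114 mm below the top face.
- ledge_edge (a point): Middle of the edge where the ledge ends and the flap begins, on the top face (box frame 0, -15, 120 mm). Axes as the box's: +y from the ledge over the flap, z up. A rim 4 mm high and 6 mm wide runs along both long sides of ledge and flap (inner faces at x = -45 and +45 mm) and behind the ledge; none between ledge and flap.
- flap (a joint): Dark steel flap, 86 mm wide, 110 long, 3 thick; 0 = shut, flush with the ledge; grows as it is pressed down, stop at 0.9 rad. Hinge along the box's x at the far end (box y = 97 mm, top-face height); the free end, beside the ledge, swings down into the box. A spring shuts it: 0.08 Nm when shut plus 0.25 Nm per rad, so a fingertip 40 mm or more from the hinge needs 1 to 5 N; the battery's weight does not open it.
- flap_middle (a point): Point on the upper face of the flap, in the middle of its length and width, 55 mm from the hinge line; moves with the flap.
- battery_center (a point): Centre of the used battery, a smooth round cell 16 mm in diameter, 50 mm long, 23 g, white and red, lying loose on the ledge 18 to 37 mm before the edge and within about 15 degrees of parallel to it; centre 8 mm above the ledge. Site y axis = along the battery. It rolls or slides when pushed and stays put when left.
- battery: The same battery as a body; its origin lies on its surface and turns with it as it rolls, so use battery_center for its place.
- marker: Marker pen, 135 mm long, 17 mm thick, lying before the box; bystander. Origin: centre of its underside.
- keys: Bunch of keys, 110 x 121 x 8 mm, lying at the right front of the worktop; bystander. Origin: centre of its underside.
- pill_bottle: Brown pill bottle, 37 mm wide, 68 mm tall, standing behind the box; bystander. Origin: centre of its underside.
- salt_shaker: Glass salt shaker, 44 mm wide, 90 mm tall, standing behind the box; bystander. Origin: centre of its underside.
- tape_roll: Roll of tape lying flat, 100 mm across, 25 mm high, behind the box; bystander. Origin: centre of its underside.
- scissors: Pair of scissors, 199 mm long, 87 mm wide, 9 mm high, lying at the left of the worktop; bystander. Origin: centre of its underside.

How it is judged:
By the outcome, as a careful person would: the job done as asked, in the order asked, and still so for the second after the job is handed in, with the robot touching nothing.
It also fails if it takes over 32 s, if anything falls off the work surface, if the arm or the gripper's body presses on something with over 40 N, if the wrist force passes 120 N, or if a joint passes its speed limit or range.

## Working session

There is one attempt and no reset: what is moved stays moved. The work goes in short steps, Python scripts to look and compute and a shell command to move; the robot and the scene stay as the last step left them, time stands still between calls to the robot, and variables do not carry over. Pictures are saved under pics/ and viewed, and the job is handed in when it is done.

```bash
ls -la; mkdir -p pics; python3 - <<'E'
from plant import *
import cv2, numpy as np
s=get_state(); print(s)
for c in ("side","top"):
    r=read_camera(c); print(c,{k:v for k,v in r.items() if k!="color"})
    cv2.imwrite(f"pics/{c}0.png",r["color"][:,:,::-1])
    for t in ("battery_box","battery_center","ledge_edge","flap_middle"):
        print(t,[(round(d["p"],2),np.round(d["location"],1)) for d in place_of(t,c)][:3])
E
```

```text
total 12
drwxr-xr-x  3 agent agent 4096 Dec  6 06:12 .
drwxr-xr-x 23 root  root  4096 Dec  6 06:12 ..
drwxr-xr-x  2 agent agent 4096 Dec  6 06:12 pics
{'time': 0.0, 'qpos': array([-1.49099067e+00,  2.87211484e-01,  1.57817275e+00,  3.29922061e-05,
        1.27860967e+00, -1.50004678e-01]), 'dq': array([-0.00091175, -0.00041069, -0.00082314,  0.0001773 , -0.00143605,
        0.00290202]), 'joint_efforts': array([-8.18011922e-04, -4.05986881e+01, -2.92623317e+01, -1.87219302e-04,
        5.87225964e-03, -6.59439777e-06]), 'eef_pos': array([ 0.15373757, -0.65653684,  0.21021899]), 'tcp_rot': array([ 9.93405492e-01,  1.14647662e-01,  5.79141902e-05, -1.19933135e-03]), 'contact_force': array([-0.98181798,  0.73251242, -0.0539309 ]), 'wrist_torque': array([-0.0146349 , -0.04243402, -0.05087164]), 'opening': 0.9987835497048798}
side {'vfov': 57.00541675063644, 'cx': 316.32065646580895, 'cy': 197.51960167778697, 'cam_to_world': array([[-9.98842989e-01, -2.95398685e-02,  3.79483883e-02,
         5.44536616e-01],
       [ 4.80895738e-02, -6.08986405e-01,  7.91721512e-01,
         7.42910612e-0
[... 206 characters left out ...]
.4, 233.4]))]
battery_center [(0.71, array([353.3, 180.7]))]
ledge_edge [(0.96, array([353.6, 193.9]))]
flap_middle [(0.6, array([359.8, 206.1]))]
top {'vfov': 48.90659789578475, 'cx': 316.59307633176684, 'cy': 201.27203810070216, 'cam_to_world': array([[-0.01045061,  0.99427073, -0.10637907,  0.35483366],
       [-0.99991535, -0.00956641,  0.0088187 ,  0.05701774],
       [ 0.00775051,  0.10646222,  0.99428654,  1.37456567],
       [ 0.        ,  0.        ,  0.        ,  1.        ]])}
battery_box [(0.86, array([302.7, 227.3]))]
battery_center [(0.57, array([314.3, 223.3])), (0.4, array([318.3, 223.8]))]
ledge_edge [(0.87, array([305.9, 224.7]))]
flap_middle [(0.97, array([286.1, 224.9]))]
```

```bash
python3 - <<'E'
import cv2
a=cv2.imread("pics/top0.png"); b=cv2.imread("pics/side0.png")
cv2.imwrite("pics/top0c.png",cv2.resize(a[150:300,220:420],None,fx=4,fy=4,interpolation=cv2.INTER_CUBIC))
cv2.imwrite("pics/side0c.png",cv2.resize(b[120:270,260:460],None,fx=4,fy=4,interpolation=cv2.INTER_CUBIC))
E
```

```text
(no output)
```

View pics/top0.png

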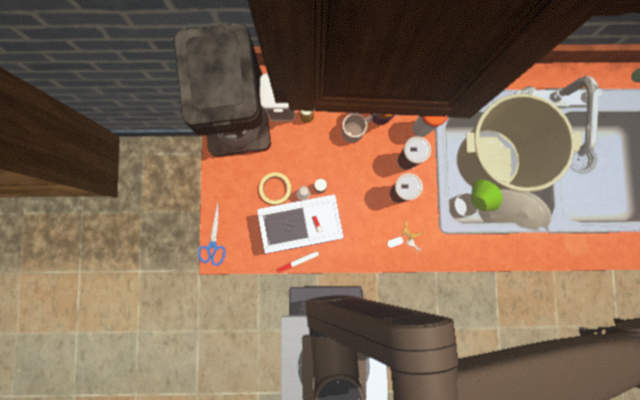

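View pics/side0.png

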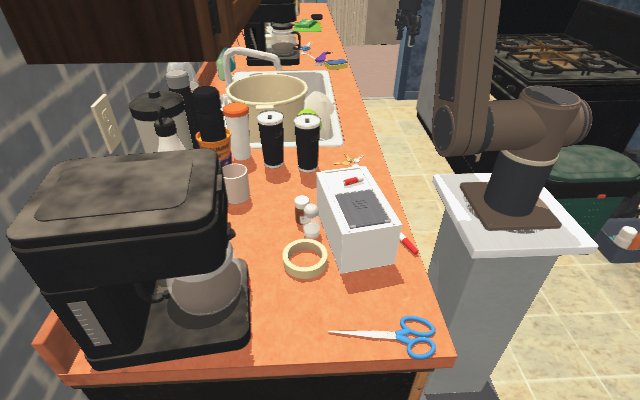

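```bash
sleep 0.1
```

```text
(no output)
```

View crops.

The top view shows the box at columns 258–342, rows 197–250. The dark flap is on its left and the red and white battery on the ledge near (317,223). The side view agrees, with the battery at (353,181) and the flap at (360,207).

View pics/top0c.png

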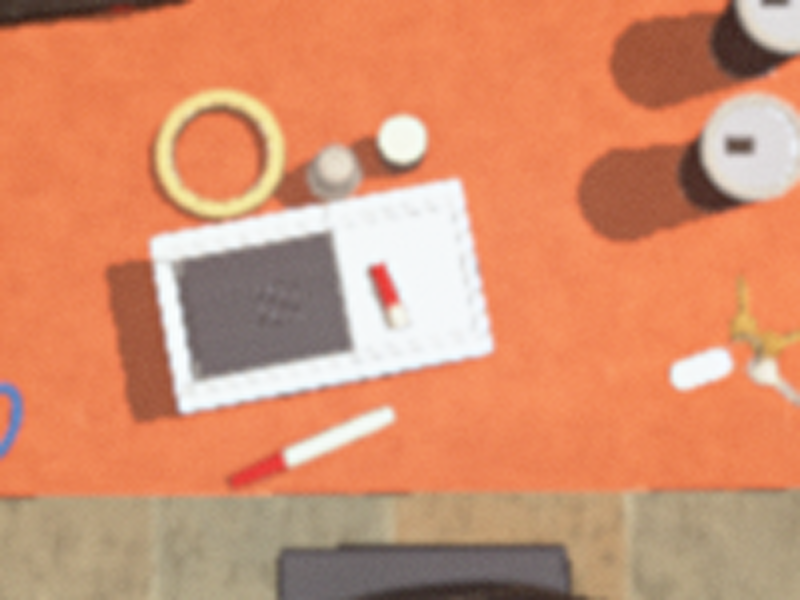

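View pics/side0c.png

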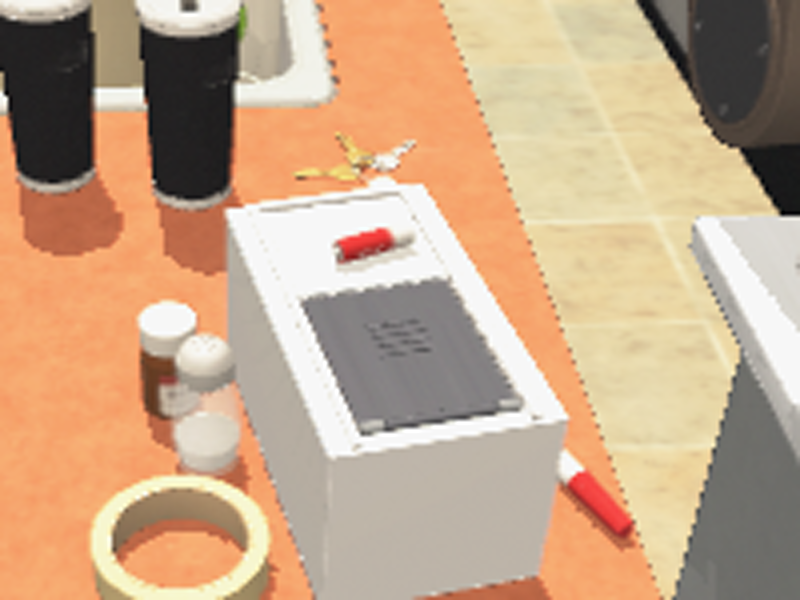

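```bash
cat > h.py <<'E'
import numpy as np, cv2
from scipy.optimize import least_squares
CAL={}
def setcal(name,r): CAL[name]={k:(np.array(v) if k=="cam_to_world" else v) for k,v in r.items() if k!="color"}
def ray(r,uv,H=400):
    f=H/2/np.tan(np.radians(r["vfov"])/2); T=np.array(r["cam_to_world"])
    d=np.array([(uv[0]-r["cx"])/f,-(uv[1]-r["cy"])/f,-1.0])
    return T[:3,3],T[:3,:3]@d
def at_z(r,uv,z):
    o,d=ray(r,uv); return o+d*(z-o[2])/d[2]
def proj(r,P,H=400):
    f=H/2/np.tan(np.radians(r["vfov"])/2); T=np.array(r["cam_to_world"])
    p=(np.atleast_2d(P)-T[:3,3])@T[:3,:3]
    return np.c_[r["cx"]+f*p[:,0]/-p[:,2], r["cy"]-f*p[:,1]/-p[:,2]]
E
python3 - <<'E'
from plant import *
from h import *
rt=read_camera("top"); rs=read_camera("side")
for n,r in (("top",rt),("side",rs)):
    for t,z in (("ledge_edge",.12),("flap_middle",.12),("battery_center",.128),("battery_box",0)):
        for d in place_of(t,n)[:2]: print(n,t,round(d["p"],2),np.round(at_z(r,d["location"],z),4))
    m=trace("battery",n)
    for d in m[:2]:
        ys,xs=np.nonzero(d["pixels"]); print("trace",d["p"],d["location"],len(xs), at_z(r,d["location"],.13))
        if len(xs)>5:
            P=np.array([at_z(r,(x,y),.13)[:2] for x,y in zip(xs,ys)]); w,v=np.linalg.eigh(np.cov(P.T)); print(P.mean(0),np.sqrt(w),v[:,1], np.degrees(np.arctan2(v[1,1],v[0,1])))
    m=trace("battery_box",n)
    d=m[0]; ys,xs=np.nonzero(d["pixels"]); print(len(xs),xs.min(),xs.max(),ys.min(),ys.max())
    cv2.imwrite(f"pics/boxmask_{n}.png",d["pixels"].astype(np.uint8)*255)
E
```

```text
top ledge_edge 0.77 [0.4319 0.079  0.12  ]
top flap_middle 0.34 [0.431  0.0448 0.12  ]
top battery_center 0.41 [0.4304 0.04   0.128 ]
top battery_box 0.92 [0.4291 0.0949 0.    ]
trace 0.46 [317.0, 222.6] 93 [0.42725004 0.04546181 0.13      ]
[0.42474018 0.04634589] [0.00430995 0.01449431] [-0.93397787 -0.35733086] -159.06363502832173
3361 258 342 196 252
side ledge_edge 0.89 [0.4257 0.0902 0.12  ]
side flap_middle 0.58 [0.4192 0.137  0.12  ]
side battery_center 0.7 [0.4246 0.0424 0.128 ]
side battery_box 0.94 [0.4277 0.0918 0.    ]
trace 0.52 [298.9, 208.9] 263 [0.55237336 0.14781161 0.13      ]
[0.54961923 0.14642249] [0.00635791 0.02557441] [0.08811755 0.99611008] 84.94467947014938
trace 0.45 [351.5, 180.3] 109 [0.42999289 0.04952973 0.13      ]
[0.42611717 0.04825429] [0.00573475 0.01457187] [-0.90739967 -0.42026877] -155.1484426766534
6823 316 401 165 274
```

```bash
python3 - <<'E'
from plant import *
from h import *
rt=read_camera("top"); rs=read_camera("side")
B=np.array([[63,113,120],[63,-113,120],[-63,-113,120],[-63,113,120],[43,97,120],[43,-13,120],[-43,-13,120],[-43,97,120]])/1e3
top=np.array([(151,237),(461,180),(492,352),(182,412),(175,262),(333,234),(352,352),(195,382)])/4+[220,150]-0.375
side=np.array([(332,460),(226,210),(422,185),(566,418),(360,432),(300,298),(447,280),(523,405)])/4+[260,120]-0.375
def W(p):
    c,s=np.cos(p[2]),np.sin(p[2]); return B@np.array([[c,-s,0],[s,c,0],[0,0,1]]).T+[p[0],p[1],0]
for nm,use in (("top",(1,0)),("side",(0,1)),("both",(1,1))):
    f=lambda p: np.r_[use[0]*(proj(rt,W(p))-top).ravel(),use[1]*(proj(rs,W(p))-side).ravel()]
    s=least_squares(f,[.43,.09,.18],loss="soft_l1"); print(nm,s.x,np.degrees(s.x[2]),s.cost)
p=s.x
print(np.round(f(p).reshape(2,-1,2),1).tolist())
R=lambda v:np.array([[np.cos(p[2]),-np.sin(p[2])],[np.sin(p[2]),np.cos(p[2])]])@v+p[:2]
print("edge",R([0,-.015]),"flapmid",R([0,.042]))
def tobox(P): 
    c,s=np.cos(p[2]),np.sin(p[2]); return np.array([[c,s],[-s,c]])@(np.array(P)-p[:2])
# battery ends by eye (axis ends approx top silhouette) top crop (374,264)-(392,262) .. (390,328)-(410,326)
bt=[np.array(q)/4+[220,150]-.375 for q in ((379,264),(401,328))]
bs=[np.array(q)/4+[260,120]-.375 for q in ((337,247),(413,237))]
for n,r,b in (("top",rt,bt),("side",rs,bs)):
    P=[at_z(r,q,.128)[:2] for q in b]; print(n,[np.round(tobox(q)*1000,1) for q in P], np.round(tobox((P[0]+P[1])/2)*1000,1),np.linalg.norm(P[0]-P[1]))
# hsv battery red+white? overlay
for n,r in (("top",rt),("side",rs)):
    im=cv2.resize(r["color"][:,:,::-1].copy(),None,fx=4,fy=4,interpolation=cv2.INTER_CUBIC)
    for q in proj(r,W(p)): cv2.circle(im,tuple(int(4*(v+.5)) for v in q),3,(0,255,0),-1)
    im=im[600:1200,880:1680] if n=="top" else im[480:1080,1040:1840]
    cv2.imwrite(f"pics/fit_{n}.png",im)
for n,r in (("top",rt),("side",rs)):
    for t,z in (("ledge_edge",.12),("flap_middle",.12),("battery_center",.128)):
        for d in place_of(t,n)[:2]: print(n,t,round(d["p"],2),np.round(tobox(at_z(r,d["location"],z)[:2])*1000,1))
E
```

```text
top [0.42569565 0.09370214 0.17525352] 10.041286950939252 1.3419353696501697
side [0.42713702 0.09552124 0.18370804] 10.525695565703321 1.24399985046494
both [0.42647293 0.09444524 0.17969334] 10.295669859817899 3.6359009715217683
[[[-0.5, 0.2], [-0.5, -0.3], [0.3, -0.1], [-0.4, -0.0], [0.3, -0.3], [-1.4, -0.5], [-0.5, -0.4], [0.6, -0.5]], [[-0.3, -0.8], [0.2, -0.5], [0.4, -0.6], [1.1, 0.0], [0.1, -0.7], [0.5, 0.5], [0.2, -0.1], [-0.4, -0.3]]]
edge [0.42915385 0.07968676] flapmid [0.41896636 0.13576898]
top [array([ 13. , -44.8]), array([-34.5, -51.5])] [-10.8 -48.2] 0.04797256291064361
side [array([ 12.9, -47.4]), array([-33.1, -47.1])] [-10.1 -47.2] 0.04599775870954995
top ledge_edge 0.62 [ -7.1 -13.5]
top flap_middle 0.96 [ 5.4 39.3]
top flap_middle 0.61 [-1.8 -4. ]
top battery_center 0.43 [ -8.2 -55.8]
side ledge_edge 0.91 [ 0.7 -3.8]
side flap_middle 0.93 [ 8.5 54.4]
side battery_center 0.48 [-11.4 -57.5]
side battery_center 0.24 [-39.7 153.2]
```

View pics/fit_top.png

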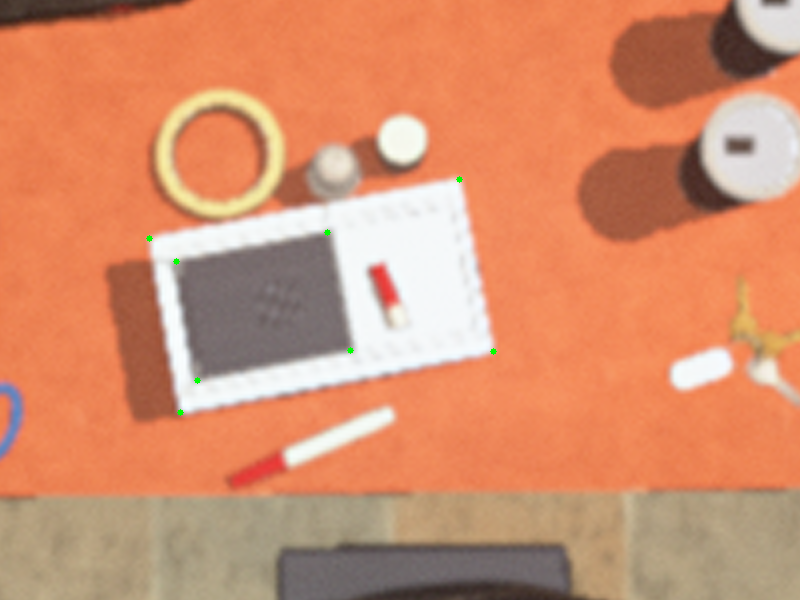

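View pics/fit_side.png

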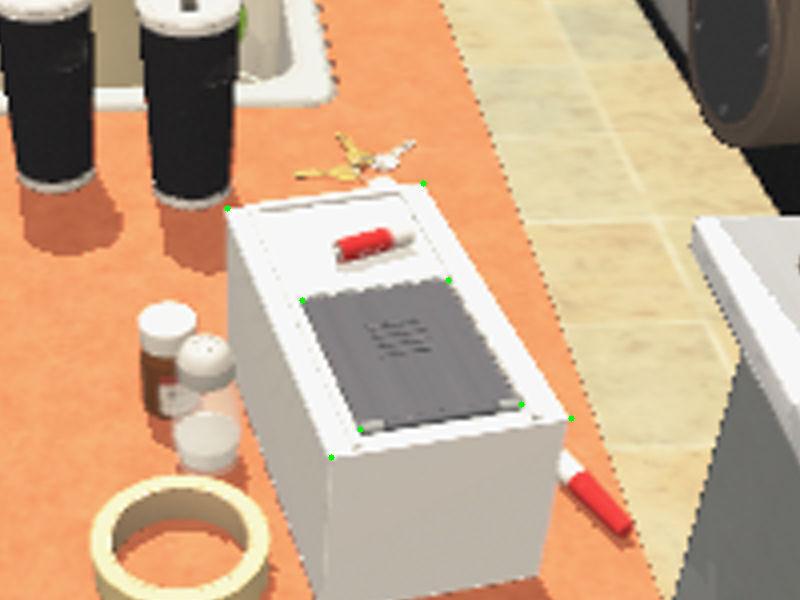

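```bash
python3 - <<'E'
import plant
print([n for n in dir(plant) if not n.startswith("__")])
for n in dir(plant):
    if "tip" in n.lower(): print(n,getattr(plant,n))
print(plant.get_state()["time"])
print(sorted(plant.get_state()))
E
```

```text
['Unreachable', 'get_state', 'place_of', 'read_camera', 'sign_off', 'tip_extent', 'trace']
tip_extent 0.017
1.6
['contact_force', 'dq', 'eef_pos', 'joint_efforts', 'opening', 'qpos', 'tcp_rot', 'time', 'wrist_torque']
```

```bash
python3 -m crank '[[-1,3.6,-2.3,-1.2,0,0,0],[-1,3.6,-2.3,-1.2,0,0,0],[-1,3.6,-2.3,-1.2,0,0,0],[-1,3.6,-2.3,-1.2,0,0,0],[-1,3.6,-2.3,-1.2,0,0,0]]'; python3 -m crank '[[-1,3.6,-2.3,-1.2,0,0,0],[-1,3.6,-2.3,-1.2,0,0,0],[-1,3.6,-2.3,-1.2,0,0,0],[-1,3.6,-2.3,-1.2,0,0,0],[-1,3.6,-2.3,-1.2,0,0,0]]'
```

```text
time: 2.1
eef_pos: [0.3038, -0.5029, 0.2723]
tcp_rot: [0.993, 0.114, 0.0, 0.0]
contact_force: [0.9, -0.6, -0.6]
opening: 1.002
time: 2.6
eef_pos: [0.4529, -0.3498, 0.3324]
tcp_rot: [0.993, 0.115, 0.0, 0.0]
contact_force: [-0.9, -0.1, -0.5]
opening: 0.999
```

```bash
python3 -m crank '[[-1,0.9,-3.9,0.3,0,0,0.3],[-1,0.9,-3.9,0.3,0,0,0.3],[-1,0.9,-3.9,0.3,0,0,0.3],[-1,0.9,-3.9,0.3,0,0,0.3],[-1,0.9,-3.9,0.3,0,0,0.3]]'; python3 -m crank '[[-1,0.8,-3.9,0.3,0,0,0.3],[-1,0.8,-3.9,0.3,0,0,0.3],[-1,0.8,-3.9,0.3,0,0,0.3],[-1,0.8,-3.9,0.3,0,0,0.3],[-1,0.8,-3.9,0.3,0,0,0.2]]'; python3 - <<'E'
from plant import *; s=get_state(); print(s["qpos"])
E
```

```text
time: 3.1
eef_pos: [0.4532, -0.1496, 0.3167]
tcp_rot: [0.995, 0.101, 0.0, 0.0]
contact_force: [1.0, -0.1, -0.1]
opening: 0.999
time: 3.6
eef_pos: [0.455, 0.0495, 0.3019]
tcp_rot: [0.996, 0.089, 0.001, 0.0]
contact_force: [-0.2, 1.1, -0.3]
opening: 1.001
[-1.14000055e-01 -2.71140394e-01  1.97478230e+00 -2.39116767e-05
  1.43683361e+00  1.27793934e+00]
```

```bash
python3 -m crank '[[-1,-1.5,-1.2,2,0,0,0],[-1,-1.6,-1.2,2,0,0,0],[-1,0,0,1.5,-5,0,0],[-1,0,0,1.5,-5,0,0],[-1,0,0,1,-5,0,0]]'; python3 -m crank '[[-1,0,0,0,-5,0,0],[-1,0,0,0,-5,0,0],[-1,0,0,0,0,0,0]]'; python3 - <<'E'
from plant import *
import cv2, numpy as np
from h import *
for c in ("side","top"):
    r=read_camera(c); im=r["color"][:,:,::-1]; im=im[20:220,240:440] if c=="side" else im[150:300,220:420]
    cv2.imwrite(f"pics/{c}1.png",cv2.resize(im,None,fx=3 if c=="side" else 4,fy=3 if c=="side" else 4,interpolation=cv2.INTER_CUBIC))
s=get_state(); print(s["qpos"],s["eef_pos"],s["time"])
E
```

```text
time: 4.1
eef_pos: [0.4206, 0.063, 0.2213]
tcp_rot: [0.987, 0.089, 0.012, 0.132]
contact_force: [-0.3, 0.5, -0.0]
opening: 1.003
time: 4.4
eef_pos: [0.4202, 0.0642, 0.2208]
tcp_rot: [0.972, 0.089, 0.019, 0.216]
contact_force: [-0.4, -0.0, -0.7]
opening: 0.999
[ 0.17855748 -0.25110966  2.14924208 -0.45610592  1.27434732  1.71117946] [0.42098948 0.06336517 0.22186   ] 4.5
```

View pics/side1.png

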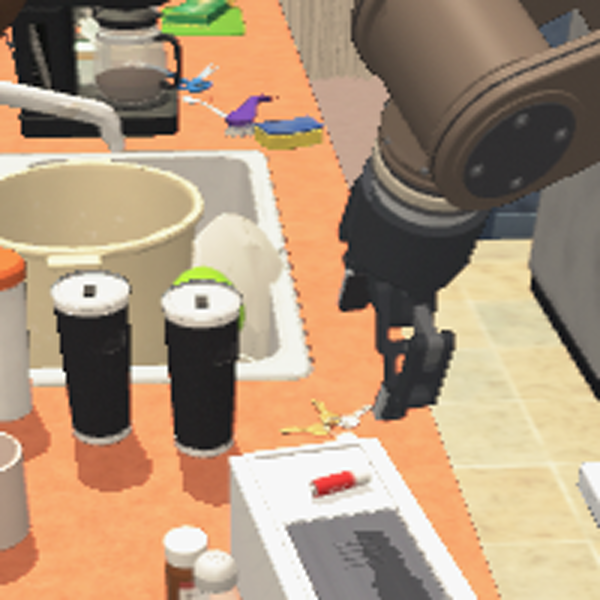

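View pics/top1.png

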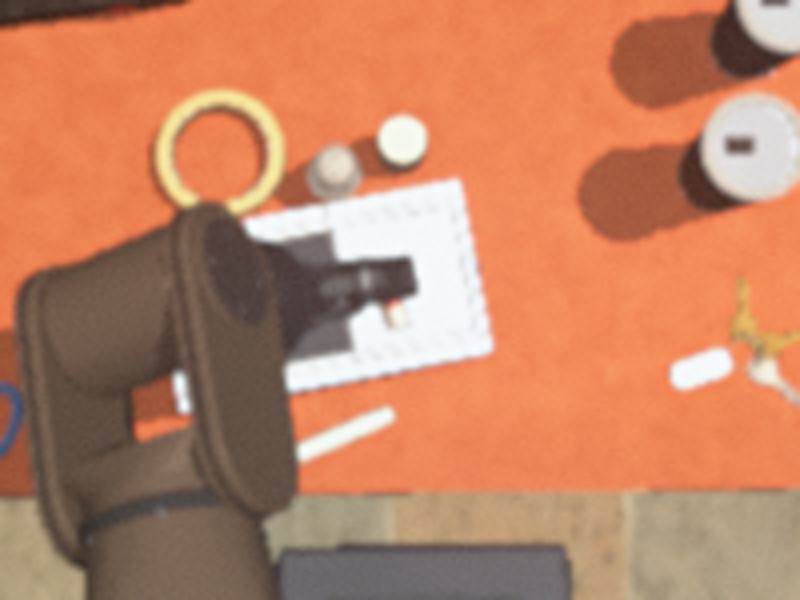

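```bash
cat > draw.py <<'E'
from plant import *
from h import *
from scipy.spatial.transform import Rotation as Rn
P0=np.array([.4265,.0944]);YAW=np.radians(10.3)
def tobox(P):
    P=np.atleast_2d(P); c,s=np.cos(YAW),np.sin(YAW); q=(P[:,:2]-P0)@np.array([[c,-s],[s,c]]); return np.c_[q,P[:,2]-.12]*1000
def tip(s,y,t,x=0): return s["eef_pos"]+Rn.from_quat(s["tcp_rot"]).apply([x,y,t])
def show(name,out,t,half=.0425,sc=3,win=None,th=.0145):
    s=get_state(); r=read_camera(name)
    im=cv2.resize(r["color"][:,:,::-1].copy(),None,fx=sc,fy=sc,interpolation=cv2.INTER_CUBIC)
    for tt,col in zip(t,((0,255,0),(255,255,0))):
        for sg in (1,-1):
            for y in (half,half+th):
                for x in (-.011,.011):
                    q=proj(r,tip(s,sg*y,tt,x))[0]; cv2.circle(im,tuple(int(sc*(v+.5)) for v in q),2,col,-1)
    x0,y0,x1,y1=[v*sc for v in win]
    cv2.imwrite(out,im[y0:y1,x0:x1])
E
python3 - <<'E'
from draw import *
show("side","pics/side2.png",(.004,.017),win=(320,80,440,200),sc=5)
show("top","pics/top2.png",(.004,.017),win=(260,180,360,260),sc=6)
E
```

```text
(no output)
```

View pics/side2.png

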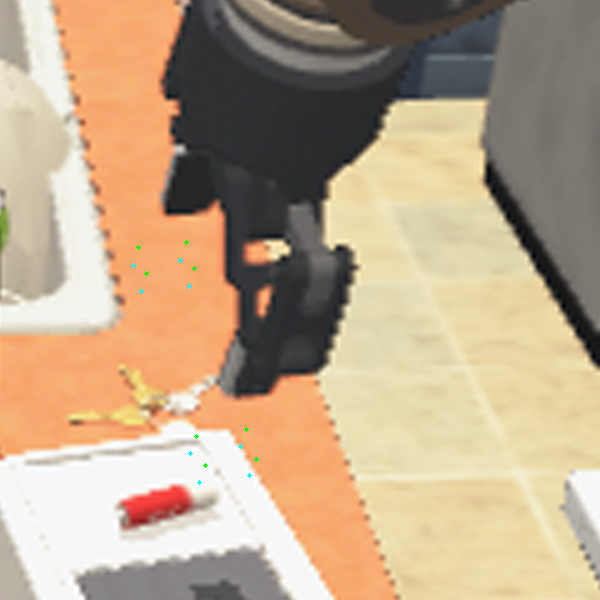

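View pics/top2.png

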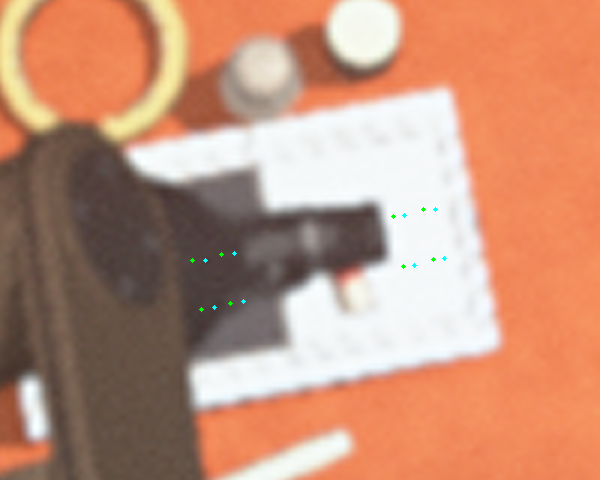

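```bash
python3 - <<'E'
from plant import *
from h import *
from scipy.spatial.transform import Rotation as Rn
s=get_state(); print(s["time"],s["eef_pos"],s["opening"]); print(np.round(Rn.from_quat(s["tcp_rot"]).as_matrix(),3))
for n,w in (("side",(330,70,410,170)),("top",(250,190,350,250))):
    r=read_camera(n); im=r["color"][:,:,::-1][w[1]:w[3],w[0]:w[2]]
    im=(255*(im/255.)**.45).astype(np.uint8); k=6 if n=="side" else 8
    cv2.imwrite(f"pics/{n}3.png",cv2.resize(im,None,fx=k,fy=k,interpolation=cv2.INTER_CUBIC))
E
```

```text
4.6 [0.42134558 0.06266931 0.22240314] 0.997027041747386
[[ 0.984  0.161  0.076]
 [ 0.178 -0.892 -0.415]
 [ 0.001  0.422 -0.907]]
```

View pics/side3.png

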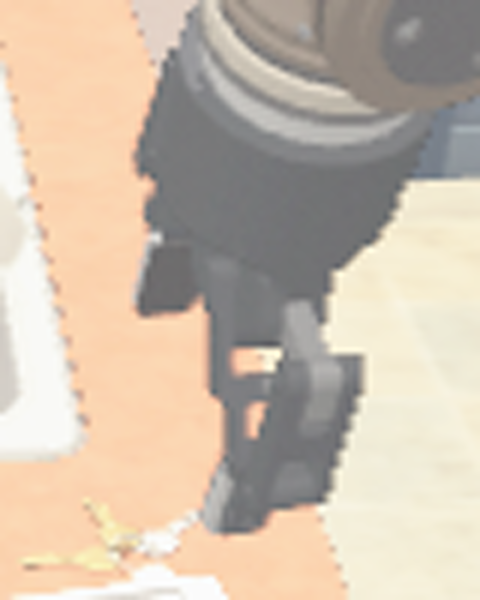

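View pics/top3.png

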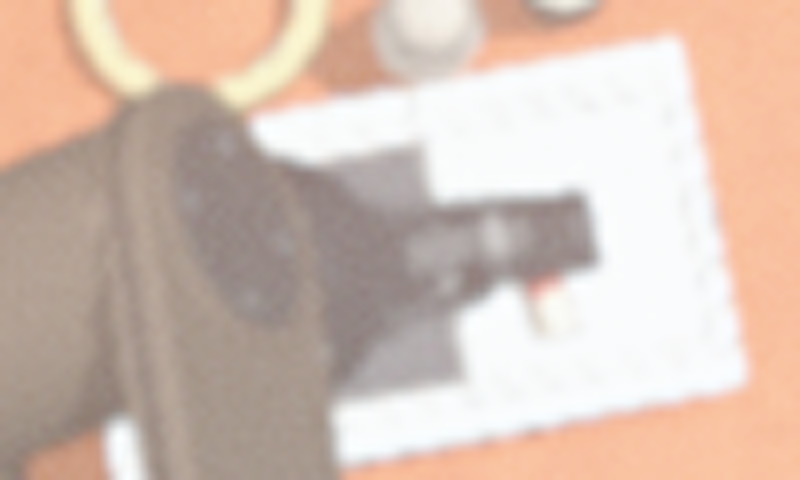

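```bash
python3 - <<'E'
from draw import *
for n,w,k in (("side",(320,60,440,200),4),("top",(240,180,360,270),6)):
    s=get_state(); r=read_camera(n); im=r["color"][:,:,::-1]
    im=(255*(im/255.)**.45).astype(np.uint8)
    im=cv2.resize(im,None,fx=k,fy=k,interpolation=cv2.INTER_CUBIC)
    def ln(a,b,col):
        q=proj(r,np.array([a,b])); q=((q+.5)*k).astype(int); cv2.line(im,tuple(map(int,q[0])),tuple(map(int,q[1])),col,1)
    ln(tip(s,0,.017),tip(s,0,-.15),(0,0,255))
    for t in (-.056,-.10):
        c=[tip(s,y,t,x) for x,y in ((-.038,-.0425),(.038,-.0425),(.038,.0425),(-.038,.0425))]
        for i in range(4): ln(c[i],c[(i+1)%4],(255,0,0))
    for y in (-.057,-.0425,.0425,.057):
        for x in (-.011,.011): ln(tip(s,y,.004,x),tip(s,y,-.04,x),(0,160,0) if y<0 else (200,0,200))
    cv2.imwrite(f"pics/{n}4.png",im[w[1]*k:w[3]*k,w[0]*k:w[2]*k])
E
```

```text
(no output)
```

View pics/side4.png

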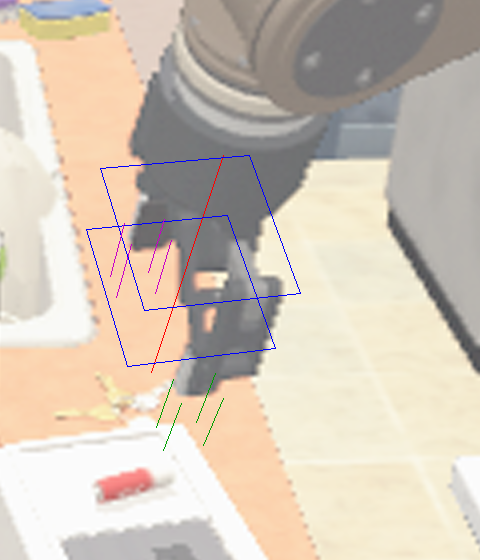

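View pics/top4.png

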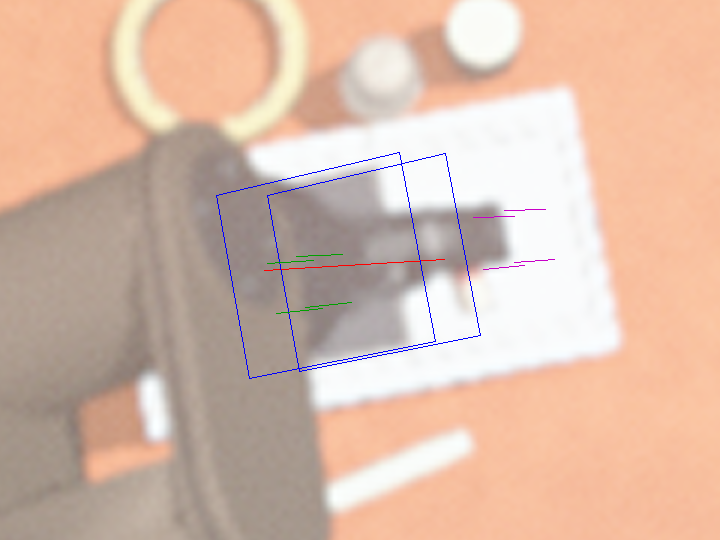

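```bash
python3 - <<'E'
from draw import *
for n,w,k in (("side",(335,80,415,180),6),("top",(260,190,360,250),8)):
    s=get_state(); r=read_camera(n); im=r["color"][:,:,::-1]
    im=(255*(im/255.)**.45).astype(np.uint8)
    im=cv2.resize(im,None,fx=k,fy=k,interpolation=cv2.INTER_CUBIC)
    def ln(a,b,col):
        q=proj(r,np.array([a,b])); q=((q+.5)*k).astype(int); cv2.line(im,tuple(map(int,q[0])),tuple(map(int,q[1])),col,1)
    for t,col in ((-.026,(0,160,0)),(-.011,(200,0,200)),(.004,(255,0,0))):
      for sg in (1,-1):
        c=[tip(s,sg*y,t,x) for x,y in ((-.011,.0425),(.011,.0425),(.011,.057),(-.011,.057))]
        for i in range(4): ln(c[i],c[(i+1)%4],col)
    cv2.imwrite(f"pics/{n}5.png",im[w[1]*k:w[3]*k,w[0]*k:w[2]*k])
print(s["time"])
E
```

```text
4.85
```

View pics/side5.png

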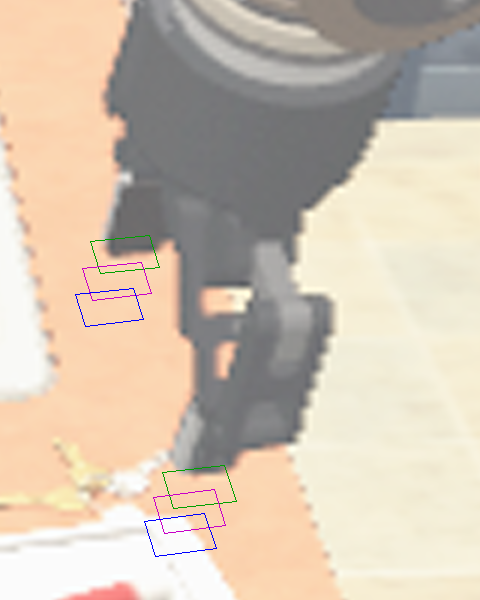

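View pics/top5.png

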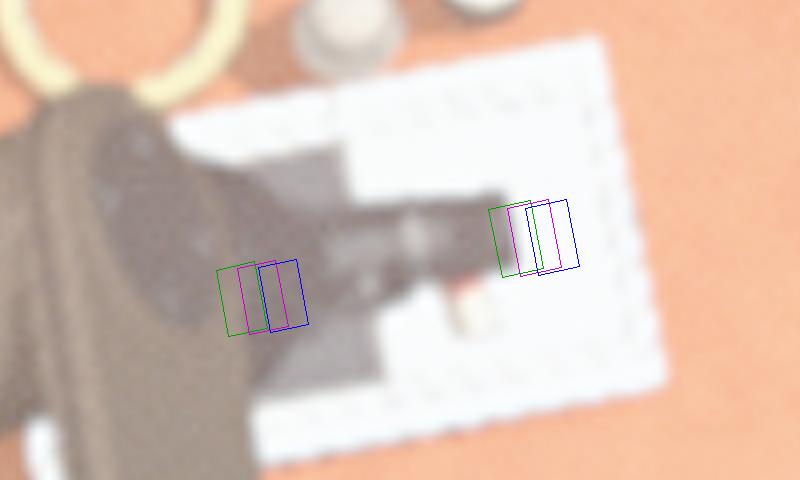

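```bash
python3 - <<'E'
from draw import *
rt=read_camera("top"); rs=read_camera("side"); s=get_state()
def tri(a,b):
    o1,d1=ray(rt,a); o2,d2=ray(rs,b); d1/=np.linalg.norm(d1); d2/=np.linalg.norm(d2)
    A=np.c_[d1,-d2]; x=np.linalg.lstsq(A,o2-o1,rcond=None)[0]; return o1+d1*x[0],o2+d2*x[1]
for a,b in (((324,220),(357.2,121.2)),((322,220),(357.2,121.2)),((324,220),(357.2,119))):
    p,q=tri(a,b); print(p,q)
    print("tool frame",Rn.from_quat(s["tcp_rot"]).inv().apply((p+q)/2-s["eef_pos"]))
E
```

```text
[0.42555025 0.02905764 0.26873537] [0.42341629 0.02949191 0.26858793]
tool frame [-0.00258902  0.0501424  -0.02814882]
[0.42545166 0.03414148 0.27105924] [0.4242472  0.03438607 0.27097709]
tool frame [-0.00134144  0.04674689 -0.03233109]
[0.42522929 0.02918454 0.2737543 ] [0.42375818 0.02948247 0.27365269]
tool frame [-0.00256692  0.05222176 -0.03274224]
```

```bash
python3 -m crank '[[-1,0,-0.5,1.5,0,0,0],[-1,0,-0.5,1.5,0,0,0],[-1,0,-0.5,1.5,0,0,0],[-1,0,-0.5,1.5,0,0,0],[-1,0,-0.5,1.4,0,0,0]]'; python3 -m crank '[[-1,0,0,0,0,0,0]]'; cat > look.py <<'E'
import sys
from draw import *
def look(tag,t=-.030,half=.0425,kt=8,ks=6,wt=(260,190,360,250),ws=(310,120,410,220)):
    for n,w,k in (("side",ws,ks),("top",wt,kt)):
        s=get_state(); r=read_camera(n); im=r["color"][:,:,::-1]
        im=(255*(im/255.)**.45).astype(np.uint8)
        im=cv2.resize(im,None,fx=k,fy=k,interpolation=cv2.INTER_CUBIC)
        def ln(a,b,col):
            q=proj(r,np.array([a,b])); q=((q+.5)*k).astype(int); cv2.line(im,tuple(map(int,q[0])),tuple(map(int,q[1])),col,1)
        for sg in (1,-1):
            c=[tip(s,sg*y,t,x) for x,y in ((-.011,half),(.011,half),(.011,half+.0145),(-.011,half+.0145))]
            for i in range(4): ln(c[i],c[(i+1)%4],(0,160,0) if sg>0 else (255,0,0))
        cv2.imwrite(f"pics/{n}_{tag}.png",im[w[1]*k:w[3]*k,w[0]*k:w[2]*k])
    print("t",s["time"],"tcp box mm",tobox(s["eef_pos"])[0].round(1),"F",np.round(s["contact_force"],1),"op",round(s["opening"],3))
    for nm,y in (("B in",half),("B out",half+.0145),("A in",-half),("A out",-half-.0145)): print(nm,tobox(tip(s,y,t))[0].round(1))
E
python3 -c "
from look import *
look('a')"
```

```text
time: 5.5
eef_pos: [0.4225, 0.0544, 0.1436]
tcp_rot: [0.972, 0.087, 0.019, 0.216]
contact_force: [-0.1, -0.1, 0.6]
opening: 1.0
time: 5.6
eef_pos: [0.4209, 0.0541, 0.142]
tcp_rot: [0.972, 0.088, 0.017, 0.216]
contact_force: [-1.1, -0.8, 0.4]
opening: 1.0
t 5.65 tcp box mm [-11.8 -38.6  23.4] F [-0.4  0.6  0.2] op 1.001
B in [-11.7 -64.5  68.5]
B out [-11.7 -77.6  74.7]
A in [-11.7  12.6  32.6]
A out [-11.7  25.7  26.5]
```

View pics/side_a.png

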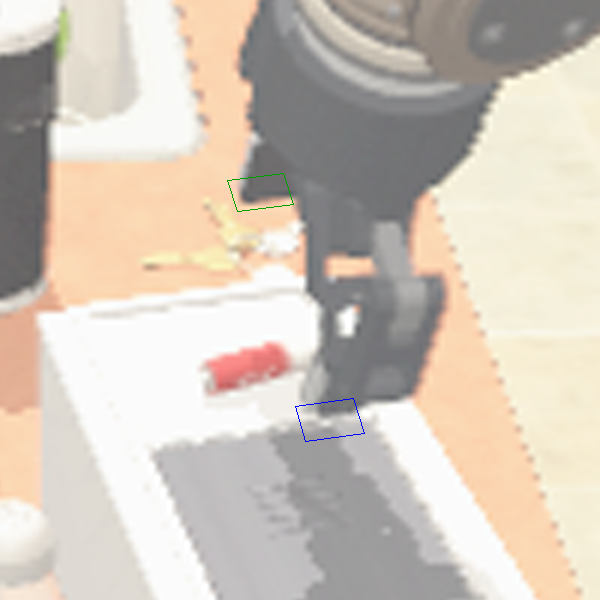

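View pics/top_a.png

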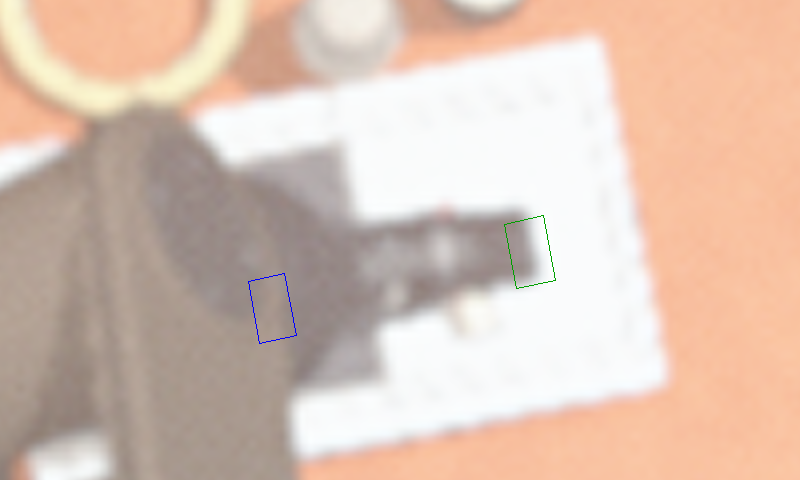

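```bash
python3 -m crank '[[-1,0,-0.4,0.9,0,0,0],[-1,0,-0.4,0.9,0,0,0],[-1,0,-0.4,0.9,0,0,0],[-1,0,0,0,0,0,0]]'; python3 -m crank '[[-1,0,-0.2,0.45,0,0,0],[-1,0,-0.2,0.45,0,0,0],[-1,0,-0.2,0.45,0,0,0],[-1,0,0,0,0,0,0]]';  python3 -c "
from look import *
look('b')"
```

```text
time: 6.1
eef_pos: [0.4213, 0.0538, 0.1127]
tcp_rot: [0.972, 0.088, 0.018, 0.216]
contact_force: [0.1, 0.8, -0.2]
opening: 0.999
time: 6.5
eef_pos: [0.4227, 0.0537, 0.0995]
tcp_rot: [0.972, 0.087, 0.019, 0.216]
contact_force: [-0.2, -0.8, 0.9]
opening: 0.999
t 6.55 tcp box mm [-11.  -39.4 -20.2] F [-0.1  0.8  1.3] op 1.0
B in [-11.  -65.3  25. ]
B out [-11.  -78.4  31.1]
A in [-10.9  11.8 -11. ]
A out [-10.9  24.9 -17.1]
```

View pics/side_b.png

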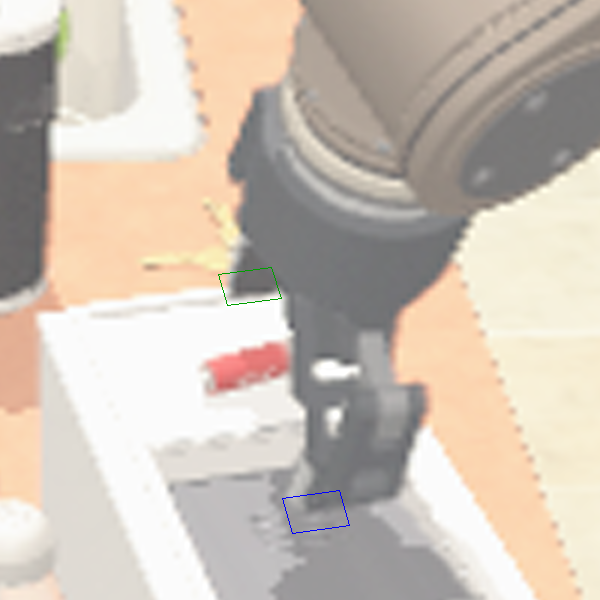

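View pics/top_b.png

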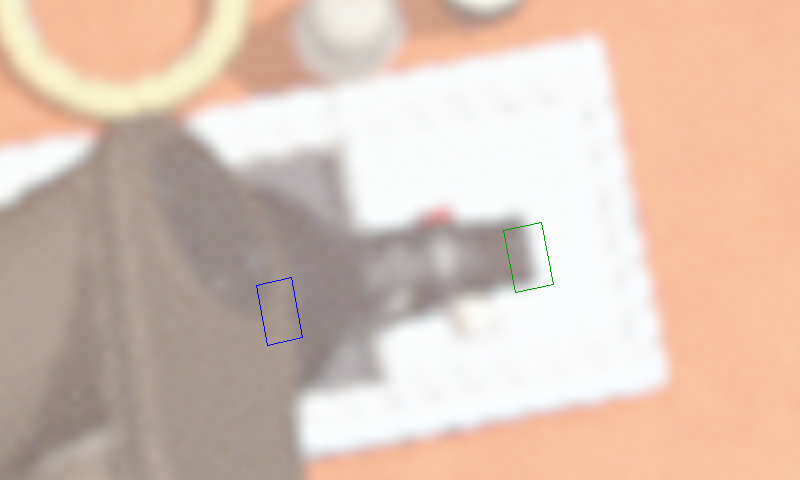

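```bash
python3 -m crank '[[-1,0,-0.2,0.45,0,0,0],[-1,0,-0.2,0.45,0,0,0],[-1,0,-0.2,0.45,0,0,0],[-1,0,-0.1,0.3,0,0,0],[-1,0,0,0,0,0,0]]';  python3 -c "
from look import *
look('c')"
```

```text
time: 7.1
eef_pos: [0.4226, 0.0529, 0.0815]
tcp_rot: [0.972, 0.088, 0.019, 0.216]
contact_force: [0.0, -0.4, 2.2]
opening: 0.996
t 7.15 tcp box mm [-11.1 -40.2 -38.2] F [0.3 0.4 1.9] op 1.002
B in [-11.1 -66.    7. ]
B out [-11.1 -79.1  13.1]
A in [-11.1  11.  -29. ]
A out [-11.1  24.2 -35.1]
```

View pics/side_c.png

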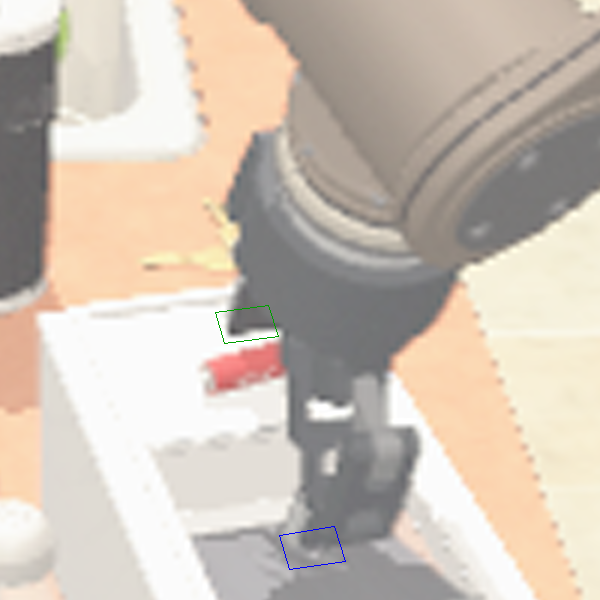

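View pics/top_c.png

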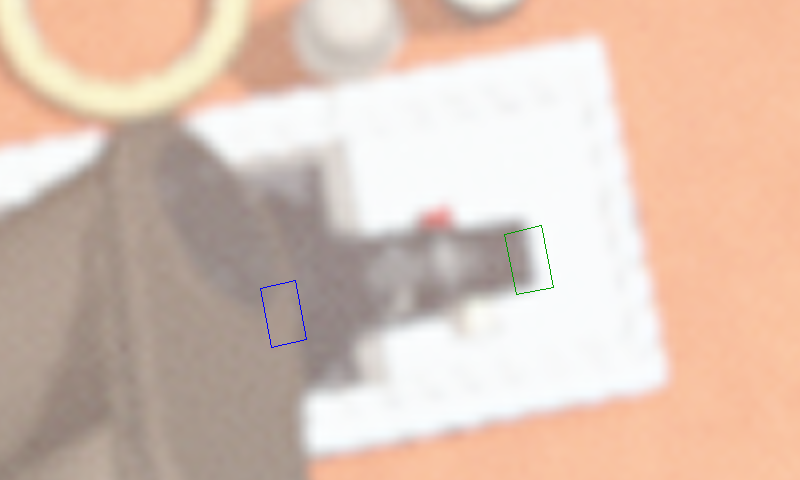

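```bash
python3 -m crank '[[-0.9,0,-0.05,-0.2,0,0,0],[-0.8,0,-0.05,-0.2,0,0,0],[-0.7,0,-0.05,-0.2,0,0,0],[-0.65,0,-0.05,-0.25,0,0,0],[-0.65,0,0,0,0,0,0]]';  python3 -c "
from look import *
look('d',t=-.0247,half=.035)"
```

```text
time: 7.7
eef_pos: [0.4219, 0.0585, 0.0892]
tcp_rot: [0.972, 0.087, 0.019, 0.216]
contact_force: [-0.0, 0.5, 0.8]
opening: 0.822
t 7.75 tcp box mm [-11.  -34.4 -31. ] F [-0.2 -0.6  2. ] op 0.827
B in [-11.  -55.7   6.2]
B out [-11.  -68.9  12.3]
A in [-11.    7.7 -23.4]
A out [-11.   20.9 -29.5]
```

View pics/side_d.png

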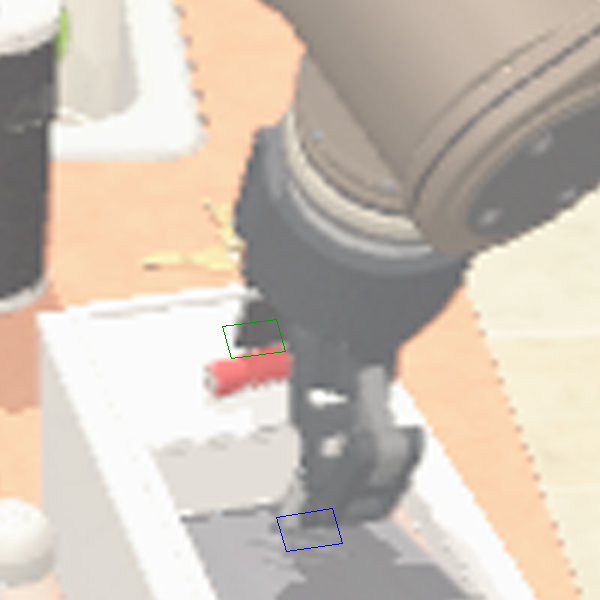

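View pics/top_d.png

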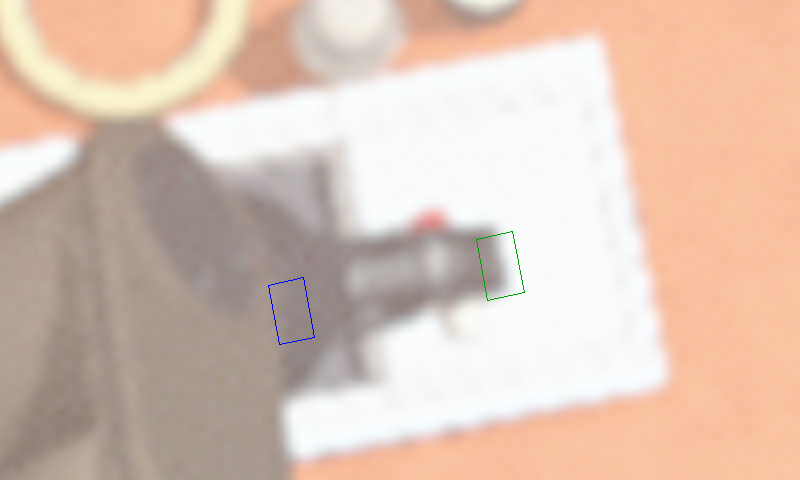

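```bash
python3 -m crank '[[-0.65,0,-0.3,-0.07,0,0,0],[-0.65,0,-0.3,-0.07,0,0,0],[-0.65,0,-0.3,-0.07,0,0,0],[-0.65,0,-0.3,-0.07,0,0,0],[-0.65,0,-0.3,-0.1,0,0,0]]';  python3 -c "
from look import *
look('e',t=-.0247,half=.035)"
```

```text
time: 8.3
eef_pos: [0.4191, 0.0735, 0.0859]
tcp_rot: [0.972, 0.087, 0.019, 0.216]
contact_force: [0.4, -1.8, 1.5]
opening: 0.826
t 8.35 tcp box mm [-11.  -18.9 -34.2] F [-0.  -2.1  0.7] op 0.821
B in [-11.  -40.1   3. ]
B out [-11.  -53.3   9.1]
A in [-11.   23.3 -26.6]
A out [-11.   36.4 -32.7]
```

View pics/side_e.png

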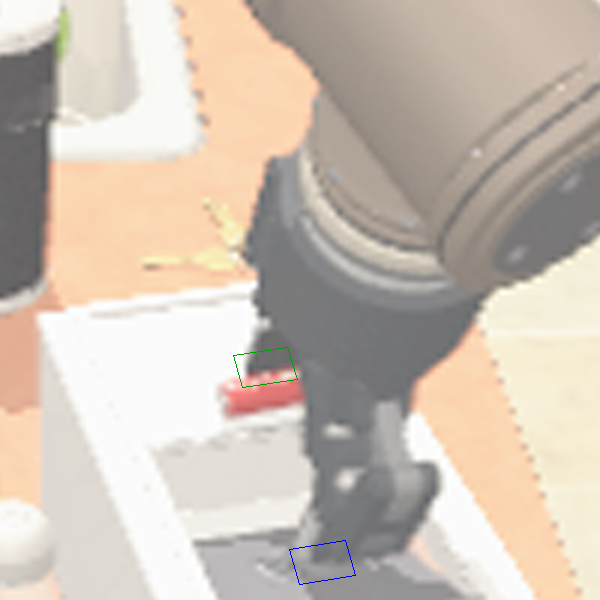

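View pics/top_e.png

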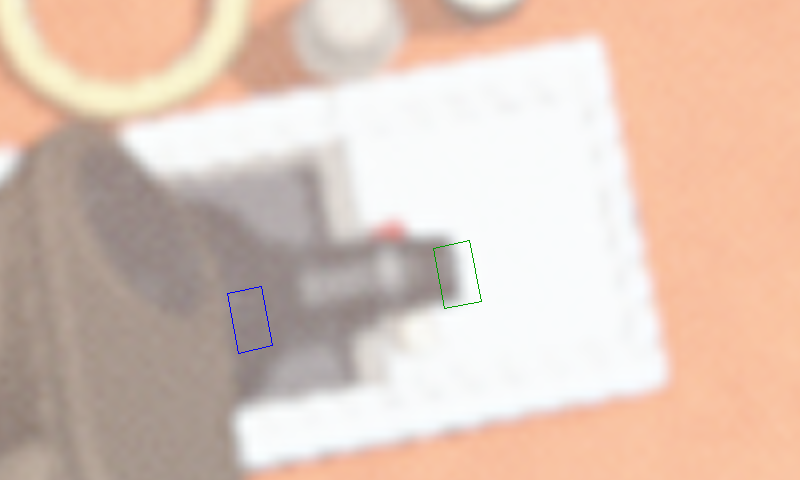

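```bash
python3 -m crank '[[-0.65,0,-0.27,-0.13,0,0,0],[-0.65,0,-0.27,-0.13,0,0,0],[-0.65,0,-0.27,-0.13,0,0,0],[-0.65,0,-0.27,-0.13,0,0,0],[-0.65,0,-0.27,-0.13,0,0,0]]';  python3 -c "
from look import *
look('f',t=-.0247,half=.035)"
```

```text
time: 8.9
eef_pos: [0.4164, 0.0882, 0.0862]
tcp_rot: [0.972, 0.087, 0.019, 0.216]
contact_force: [0.9, -3.7, 2.3]
opening: 0.824
t 8.95 tcp box mm [-11.   -4.  -33.8] F [ 1.1 -3.   1.7] op 0.824
B in [-11.  -25.3   3.3]
B out [-11.  -38.4   9.5]
A in [-11.   38.2 -26.2]
A out [-11.   51.3 -32.4]
```

View pics/side_f.png

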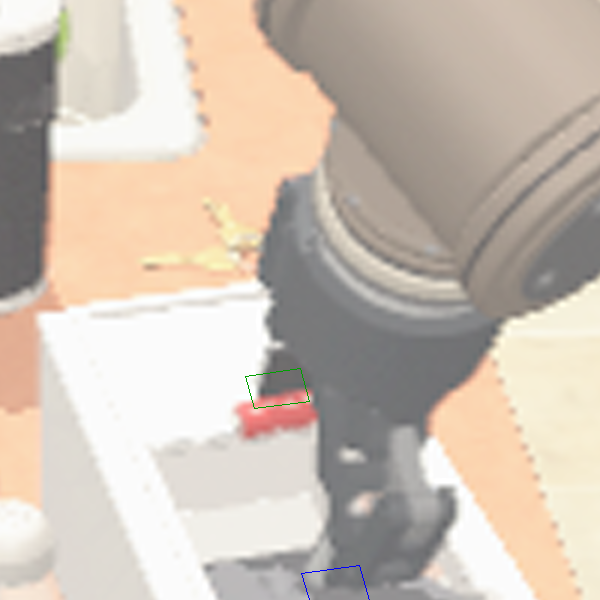

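View pics/top_f.png

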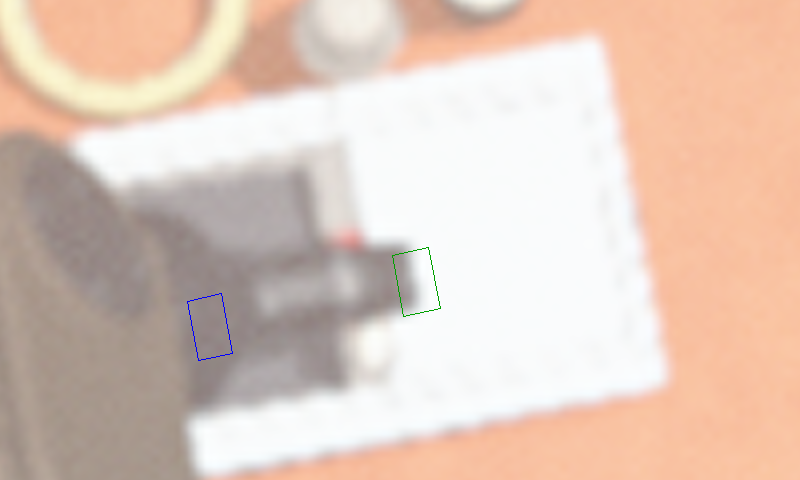

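```bash
python3 -m crank '[[-0.65,0,-0.27,-0.13,0,0,0],[-0.65,0,-0.27,-0.13,0,0,0],[-0.65,0,-0.27,-0.13,0,0,0],[-0.65,0,0,0,0,0,0]]';  python3 -c "
from look import *
look('g',t=-.0247,half=.035)"
```

```text
time: 9.4
eef_pos: [0.4148, 0.097, 0.0863]
tcp_rot: [0.972, 0.088, 0.019, 0.216]
contact_force: [0.7, -4.4, 2.2]
opening: 0.825
t 9.45 tcp box mm [-11.    4.6 -33.7] F [ 0.1 -4.5  1.9] op 0.82
B in [-11.  -16.6   3.5]
B out [-11.  -29.8   9.6]
A in [-11.   46.8 -26.1]
A out [-11.   59.9 -32.2]
```

View pics/side_g.png

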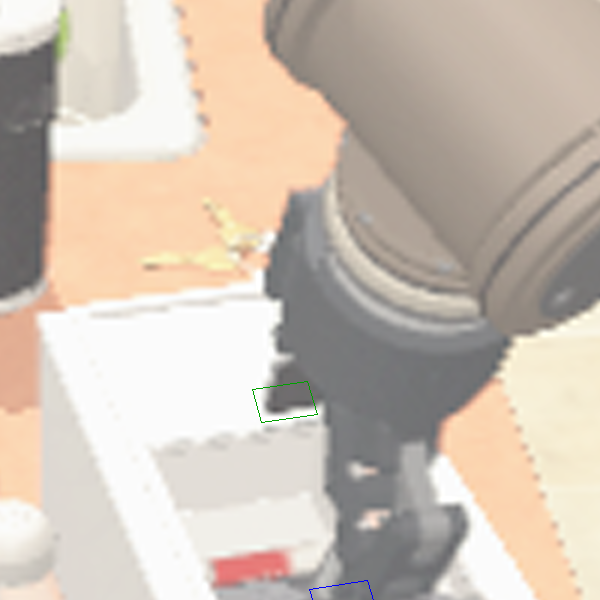

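View pics/top_g.png

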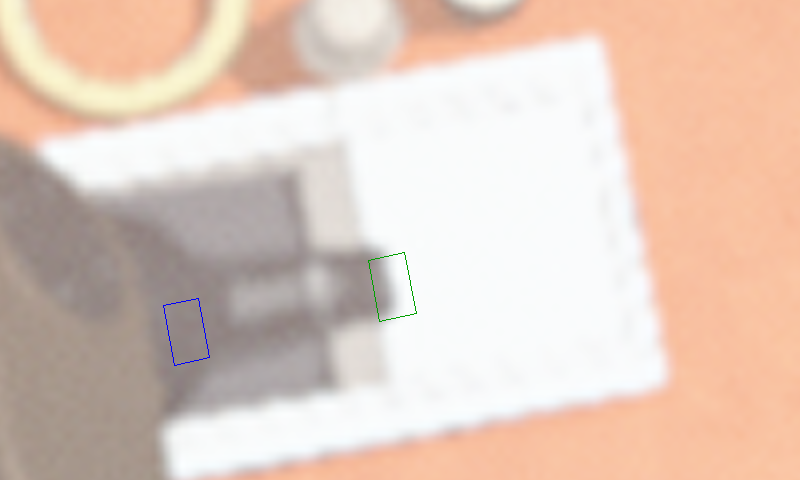

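```bash
python3 -m crank '[[-0.65,0,0,0,0,0,0],[-0.65,0,0,0,0,0,0]]'; python3 -c "
from look import *
look('h',t=-.0247,half=.035,ws=(310,170,410,270))"
```

```text
time: 9.7
eef_pos: [0.4148, 0.097, 0.0863]
tcp_rot: [0.972, 0.087, 0.019, 0.215]
contact_force: [-0.0, -2.9, 2.3]
opening: 0.82
t 9.75 tcp box mm [-11.    4.6 -33.7] F [-0.4 -4.2  2.4] op 0.825
B in [-11.  -16.7   3.5]
B out [-11.1 -29.8   9.6]
A in [-11.   46.8 -26.1]
A out [-11.   59.9 -32.2]
```

View pics/side_h.png

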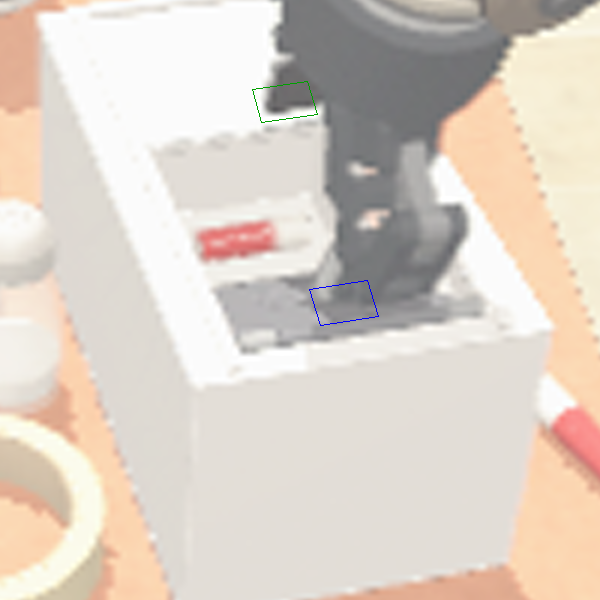

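```bash
python3 -m crank '[[-0.65,0,0.3,-0.6,0,0,0],[-0.65,0,0.4,-0.9,0,0,0],[-0.65,0,0.4,-0.9,0,0,0],[-0.65,0,0.4,-0.9,0,0,0],[-0.65,0,0.4,-0.9,0,0,0]]'; python3 -m crank '[[-0.65,0,0.8,-1.8,0,0,0],[-0.65,0,0.8,-1.8,0,0,0],[-0.65,0,0.8,-1.8,0,0,0],[-0.65,0,0.8,-1.8,0,0,0],[-0.65,0,0.8,-1.8,0,0,0]]'; python3 -m crank '[[-0.65,3,0.8,-1.8,0,0,0],[-0.65,3,0.8,-1.8,0,0,0],[-0.65,0,0,0,0,0,0]]'; python3 - <<'E'
from plant import *
import cv2
for n in ("side","top"):
    r=read_camera(n); w=(300,120,420,270) if n=="side" else (220,150,420,300); k=4
    cv2.imwrite(f"pics/{n}_i.png",cv2.resize(r["color"][w[1]:w[3],w[0]:w[2],::-1],None,fx=k,fy=k,interpolation=cv2.INTER_CUBIC))
s=get_state(); print(s["time"],s["eef_pos"],s["contact_force"])
E
```

```text
time: 10.3
eef_pos: [0.4147, 0.098, 0.1331]
tcp_rot: [0.973, 0.087, 0.02, 0.215]
contact_force: [0.1, 1.0, -0.4]
opening: 0.825
time: 10.8
eef_pos: [0.4142, 0.0996, 0.232]
tcp_rot: [0.973, 0.087, 0.02, 0.215]
contact_force: [-0.6, -0.1, 0.0]
opening: 0.826
time: 11.1
eef_pos: [0.4769, 0.1114, 0.2742]
tcp_rot: [0.973, 0.087, 0.023, 0.215]
contact_force: [0.7, 0.0, 0.1]
opening: 0.824
11.2 [0.47328956 0.11091361 0.27042396] [-0.22327673 -0.17021924 -0.60978122]
```

View pics/side_i.png

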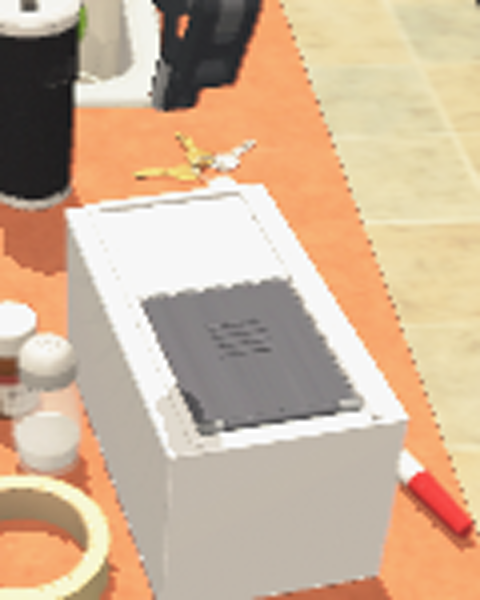

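View pics/top_i.png

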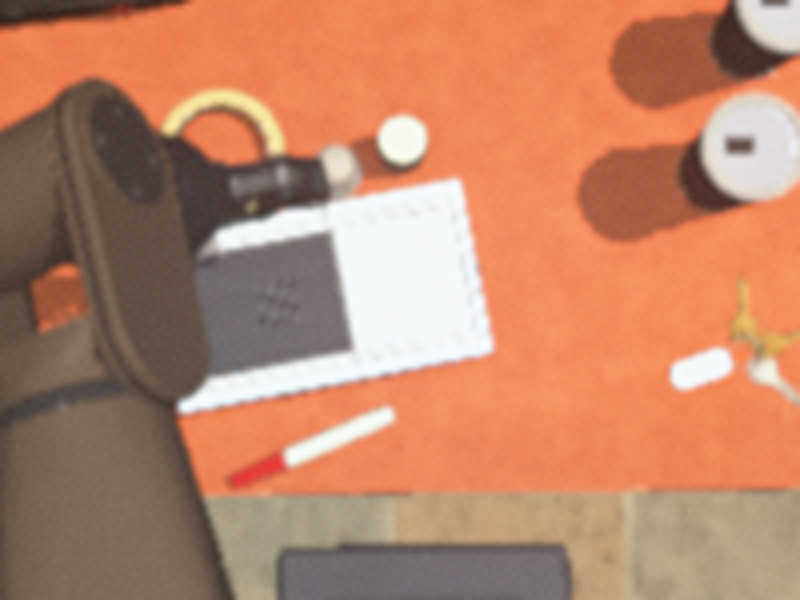

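The battery is gone from the ledge. The flap lies flush again, with its edge at about (150–295, 280–300) in the side crop. The marker, keys, bottle, shaker and tape are where they were, and the gripper is clear in the air.

```bash
python3 -m crank '[[-0.65,0,0,0,0,0,0],[-0.65,0,0,0,0,0,0],[-0.65,0,0,0,0,0,0]]'; python3 - <<'E'
from plant import *
s=get_state(); print(s["time"],s["contact_force"],abs(s["dq"]).max()); print(sign_off())
E
```

```text
time: 11.5
eef_pos: [0.4724, 0.1105, 0.2694]
tcp_rot: [0.972, 0.088, 0.019, 0.216]
contact_force: [0.4, -0.5, -0.0]
opening: 0.825
11.5 [ 0.4420017  -0.48324697 -0.04700031] 0.008871960637832535
the job is handed in; nothing more can be done
None
```

The battery is in the box and the flap is shut again. I handed the job in at 11.5 s.

I tilted the gripper 25° so that one finger pressed the flap open while the other rolled the battery over the edge of the ledge. The pictures showed it drop to the box floor. I then lifted straight up, and the flap shut behind it.

**Last checks:** The side and top pictures show the ledge empty and the flap flush. The marker, keys, pill bottle, salt shaker and tape roll look unmoved. The scissors were outside the last close-ups, though the arm never went near them. The arm was still, with contact force at noise level. The readings taken during the push stayed under about 5 N.

**Disagreements:**
- In both cameras the open fingertips appeared about 30 mm behind the reported TCP, whereas `tip_extent` puts them ahead of it. I used the camera estimate, and the flap starting to open near the height it predicted supported it.
- The networks' points for the ledge edge, flap middle and battery were up to about 15 mm from my fit. I used a fit to the box corners instead, which matched both views to within about 1.5 pixels.

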